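# Centre the wobbly brass door knob on its display stand

## Robot

A 6-joint arm with a two-finger parallel gripper is mounted at the origin on the work surface. World frame = base frame: x ahead of the robot, y to its left, z up, the work surface at z = 0. Lengths are in mm, angles in rad, forces in N, time in s.
With the tool pointing down it reaches from about 400 to 925 mm from the base axis. Payload 12.5 kg.
Tool frame: the origin (TCP) lies at the very end of the fingers, on their centre line; the grasp point (between the pads) lies 19 mm behind it; x points along the fingers, y is the direction in which the jaws open and shut, and the axes are right-handed (so a half turn about x gives the same grasp; the last joint's range is limited). The gripper opens to 95 mm and grips with 3 to 60 N. Pads are 20 mm wide; open, the fingers measure 119 mm over their backs; the gripper's body (75 mm by 180 mm) begins 59 mm behind the grasp point.
Start: joints at [1.176, 0.491, 1.559, -0, 1.092, -0.106], TCP at [177.984, 599.14, 214.661] pointing down, gripper open.
Joint ranges: [-3.1, 3.1], [-0.84, 2.19], [0.05, 2.79], [-1.13, 4.28], [0.06, 2.93], [-2.69, 2.69]. Speed limits (rad/s): [2.22, 2.22, 2.79, 3.14, 3.14, 3.14].

## Interface

Orientations are given as [roll, pitch, yaw] about the fixed x, y, z axes, in that order (R = Rz(yaw) Ry(pitch) Rx(roll)).
In Python, from cell import * gives the robot as it stands.
- The arm moves only by the tool step_arm, never from a script. Its argument "steps" is a list of rows, each a list of 4 numbers: the shift along the tool's x, y, z in units of 50 mm (1.0 is 50 mm), then the turn about the tool's x in units of 8 degrees (1.0 is 8 degrees). A call has 1 to 20 rows; each row shifts and turns the commanded pose from where the row before left it, along the tool's axes as they then stand; what a row does not reach is not made up. A row lasts 1/8 s, in which the tool goes at most 62.5 mm and 10.7 degrees, less where a joint would pass 70% of its speed; a pose out of reach is approached as far as the arm can. A call is refused whole if a number of a shift passes 1 or a number of a turn 1, either way. A call with a gripper value outside its range is refused whole. "jaw" is the closure, from 0 (fully open) to 1 (shut), set as the call begins (left out, the last holds). The fingers move at their own pace and stop on an object; the grip force is fixed at half the most. Time passes only in rows, so rows that do not move let the fingers close. It gives the time, the measured TCP pose, the force and the opening at its end, in the units of the state.
- state(): the state, without advancing time (a new reading comes with each control period).
- read_camera(name): name is "scene" or "top"; returns the picture (420x560x3 uint8, red, green, blue); there is no depth.
- camera_info(name): a dict with "mtx" (3x3 intrinsics, pixels), "k1" (the pictures are not rectified: a ray, as slopes to the right and down, at radius r is drawn at 1 + k1 r^2 times it, then the intrinsics apply), "eye" and "attitude" of the camera in the world. Camera axes: x right, y down, z forward; pixel columns grow to the right and rows downward; lengths in mm; the calibration is good to about 2 mm. A picture is of the moment at which its call begins. camera_info takes no time and is no camera call.
- job_done(): hands the job in, once; it reports no verdict.
The state is a dict: "t": time; "joints": joint angles; "qvel": joint speeds; "tau": joint torques, N m; "eef_pos": TCP position; "tcp_rot": TCP orientation; "ft_force": force on the tool from outside, world axes, zero at the start; "moment": the same for the moment, N m; "opening": opening from 0.0 (shut) to 1.0 (fully open).
Only numpy, scipy, OpenCV 4.12 (cv2) and the standard library are available. Lean on these libraries where they do the work, as an engineer would, in place of code of your own. Each camera call takes 0.05 s, during which the arm holds its last target.

## Task

The brass door knob has been bumped off the middle of its round blue display stand. Without gripping or lifting it, nudge it back with light fingertip taps, low down so that it does not tip over, until it stands still and upright in the middle of the stand, to within about half a centimetre. Leave the other two knobs and the paint tubs where they are.

Things in the scene. Friction and masses are not known exactly. Their poses are not given: they have to be found in the camera images.
- brass_knob: Brass door knob, upright, loose, 55 mm tall, about 250 g. Foot 36 mm wide, flat only in its middle 20 mm, so it rocks; above it a round base plate, 52 mm wide, its upright edge 4 to 13 mm above the underside: push here; neck 18 mm wide; head 46 mm wide, 27 to 55 mm up: pushed here it tends to tip. Origin: centre of its underside, z up. It starts 15 to 22 mm off the stand's middle, any direction.
- stand_top (a point): Stand of the brass knob. Blue painted disc with a white band round its foot, 84 mm in diameter, 40 mm high, screwed to the counter; this point is the centre of its flat top.
- stand_white_top (a point): Stand of the white knob. Blue painted disc with a white band round its foot, 84 mm in diameter, 40 mm high, screwed to the counter; this point is the centre of its flat top.
- stand_black_top (a point): Stand of the black knob. Blue painted disc with a white band round its foot, 84 mm in diameter, 40 mm high, screwed to the counter; this point is the centre of its flat top.
- white_knob: White ceramic door knob on steel, with the same 52 mm round plate, 4 to 13 mm above its underside, 55 mm tall overall, 250 g, loose but steady in the middle of its own stand. Origin: centre of its underside, z up. To be left alone.
- black_knob: Black door knob on dark steel, with the same 52 mm round plate, 4 to 13 mm above its underside, 53 mm tall overall, 250 g, loose but steady in the middle of its own stand. Origin: centre of its underside, z up. To be left alone.
- green_tub: Small white sample paint tub with a green lid, 58 mm in diameter at the lid, 60 mm tall, 200 g, loose on the counter. Origin: centre of its underside, z up. To be left alone.
- orange_tub: Small white sample paint tub with an orange lid, 58 mm in diameter at the lid, 60 mm tall, 200 g, loose on the counter. Origin: centre of its underside, z up. To be left alone.
Mind the look-alikes: they are no part of the job. Several things have the shape of the brass_knob; the one meant has the colours described above.

How it is judged (in metres and radians):
At the end, for the whole second after the job is handed in: The brass knob stands upright (within 0.06 rad) and at rest on its stand, its middle within 6 mm of the stand's middle; the other knobs and the tubs are upright and within 10 mm of where they began (horizontal distance between brass_knob and stand_top below 0.006 m and z of brass_knob in the frame of stand_top between -0.003 and 0.003 m and angle between brass_knob's own z axis and vertical below 0.06 rad and linear speed of brass_knob below 0.01 m/s and angular speed of brass_knob below 0.2 rad/s and distance of each of white_knob, black_knob, green_tub, orange_tub from where it was at the start of the episode below 0.01 m and angle between each of white_knob, black_knob, green_tub, orange_tub's own z axis and vertical below 0.1 rad); the robot touches nothing.
It fails at once if the brass knob is tipped by more than 0.4 rad (angle between brass_knob's own z axis and vertical above 0.4 rad).
It fails at once if the brass knob is lifted (its underside rises more than 10 mm above the stand) (z of brass_knob in the frame of stand_top above 0.01 m).
It fails at once if the brass knob falls off its stand (z of brass_knob in the frame of stand_top below -0.01 m).
It fails at once if the brass knob is squeezed or struck with more than 15 N (contact force between any of the fingers, the arm and brass_knob above 15 N).
It fails at once if another knob or a paint tub is moved more than 10 mm or tipped by more than 0.2 rad (distance of any of white_knob, black_knob, green_tub, orange_tub from where it was at the start of the episode above 0.01 m or angle between any of white_knob, black_knob, green_tub, orange_tub's own z axis and vertical above 0.2 rad).
It also fails if it takes over 45 s, if anything falls off the work surface, if the arm or the gripper's body presses on something with over 40 N, if the wrist force passes 120 N, or if a joint passes its speed limit or range.

## Working session

There is one attempt and no reset: what is moved stays moved. The work goes in short steps, Python scripts to look and compute and a tool call to move; the robot and the scene stay as the last step left them, time stands still between calls to the robot, and variables do not carry over. Pictures are saved under pics/ and viewed, and the job is handed in when it is done.

Besides the shell and the picture viewer there is one more tool, called after "Emit:" by a JSON object that holds its "op" and its "data". step_arm: Moves the arm, as the interface text tells. Its arguments: {"type":"object","properties":{"steps":{"type":"array","items":{"type":"array","items":{"type":"number"}}},"jaw":{"type":"number"}},"required":["steps"]}

```bash
ls; mkdir -p pics; python3 - <<'E'
from cell import *
import cv2
print(state())
for n in ("scene","top"):
    print(n,camera_info(n))
    cv2.imwrite(f"pics/{n}0.png",read_camera(n)[:,:,::-1])
E
```

```text
pics
{'t': 0.0, 'joints': array([ 1.17638006e+00,  4.91562638e-01,  1.55947770e+00, -1.60222685e-05,
        1.09173851e+00, -1.05620686e-01]), 'qvel': array([ 0.00115584,  0.00081312, -0.00018648,  0.00044452, -0.00037025,
       -0.00163459]), 'tau': array([ 1.83301679e-03, -6.12640500e+01, -2.58182591e+01,  6.93172077e-02,
        4.81982832e-02, -1.46076968e-04]), 'eef_pos': array([177.88912964, 598.86932097, 214.05012303]), 'tcp_rot': array([-1.66443816,  1.56961005, -1.95322635]), 'ft_force': array([-0.38554592, -0.48235563, -0.15474986]), 'moment': array([-0.0061007 , -0.0650966 ,  0.03958228]), 'opening': 0.9990649907752011}
scene {'mtx': array([[406.73922882,   0.        , 282.16685029],
       [  0.        , 406.73922882, 215.23817933],
       [  0.        ,   0.        ,   1.        ]]), 'k1': -0.01114309695425094, 'eye': array([973.10714251, 226.00758002, 849.74411774]), 'attitude': array([-2.59508312,  0.00348275,  2.05423095])}
top {'mtx': array([[435.84078605,   0.        , 281.96901573],
       [  0.        , 435.84078605, 214.12677947],
       [  0.        ,   0.        ,   1.        ]]), 'k1': -0.08101560144804298, 'eye': array([416.63481004, -10.37028093, 812.340201  ]), 'attitude': array([-2.9360062 ,  0.00429181, -1.42018907])}
```

View pics/scene0.png

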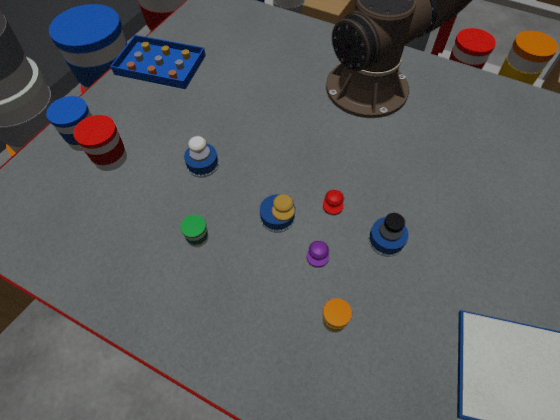

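View pics/top0.png

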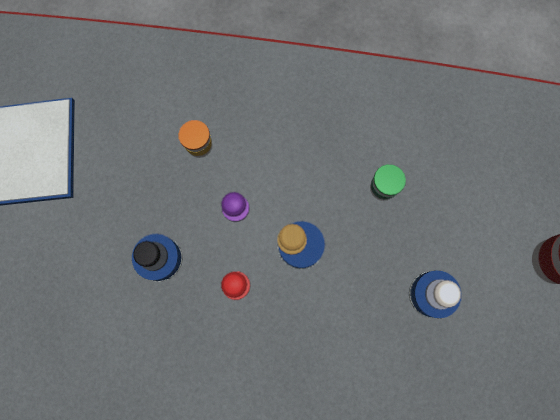

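```bash
cat > h.py <<'E'
from cell import *
import numpy as np, cv2
from scipy.spatial.transform import Rotation as Ro
def proj(n,P,ci={}):
    if n not in ci: ci[n]=camera_info(n)
    c=ci[n]; R=Ro.from_euler('xyz',c['attitude']).as_matrix()
    q=(np.atleast_2d(P)-c['eye'])@R
    s=q[:,:2]/q[:,2:]; s=s*(1+c['k1']*(s**2).sum(1,keepdims=True))
    return s@np.diag([c['mtx'][0,0],c['mtx'][1,1]])+c['mtx'][:2,2]
def ray(n,uv,z):
    from scipy.optimize import least_squares
    return least_squares(lambda p:(proj(n,[p[0],p[1],z])[0]-uv),[500,0]).x
E
python3 - <<'E'
from h import *
a=cv2.imread('pics/scene0.png')[175:245,240:320]; b=cv2.imread('pics/top0.png')[210:280,260:340]
cv2.imwrite('pics/crop0.png',np.hstack([cv2.resize(a,None,fx=5,fy=5,interpolation=2),cv2.resize(b,None,fx=5,fy=5,interpolation=2)]))
for n,uv,z in [('scene',(277,212),40),('top',(301,245),40),('scene',(284,203),95),('top',(292,237),95),('scene',(337,312),60),('top',(194,134),60),('scene',(194,226),60),('top',(390,180),60),
 ('top',(157,257),40),('scene',(389,235),40),('top',(436,294),40),('scene',(200,158),40),('top',(235,205),50),('scene',(318,248),50),('top',(235,285),50),('scene',(334,197),50)]:
    print(n,uv,z,ray(n,np.array(uv),z).round(1))
print(cv2.cvtColor(b,cv2.COLOR_BGR2HSV)[28,30], cv2.cvtColor(a,cv2.COLOR_BGR2HSV)[30,44])
E
```

```text
scene (277, 212) 40 [536.  -20.3]
top (301, 245) 40 [524.8 -25. ]
scene (284, 203) 95 [537.9  -0.9]
top (292, 237) 95 [528.1  -7.2]
scene (337, 312) 60 [697.8 201.3]
top (194, 134) 60 [696.5 199.7]
scene (194, 226) 60 [ 665.4 -161.7]
top (390, 180) 60 [ 662.3 -166.6]
top (157, 257) 40 [464.5 226.4]
scene (389, 235) 40 [472.7 233.2]
top (436, 294) 40 [ 473.6 -273.1]
scene (200, 158) 40 [ 484.  -270.9]
top (235, 205) 50 [577.3 102.7]
scene (318, 248) 50 [581.7 106.2]
top (235, 285) 50 [437.   78.4]
scene (334, 197) 50 [442.2  82.6]
[ 19 136 165] [ 21 162 153]
```

View pics/crop0.png

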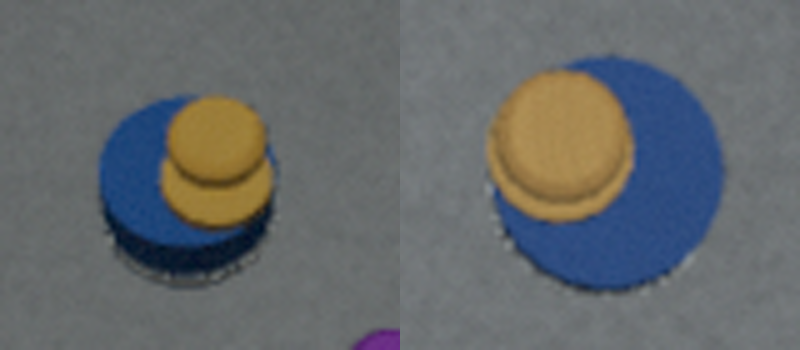

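```bash
cat >> h.py <<'E'
from scipy.optimize import minimize, least_squares
th=np.linspace(0,2*np.pi,72,endpoint=False)
def ring(r,z): return np.c_[r*np.cos(th),r*np.sin(th),np.full(72,z)]
ph=np.linspace(-np.pi/2,np.pi/2,13)
HEAD=np.vstack([ring(23*np.cos(p),41+14*np.sin(p)) for p in ph])
PLATE=np.vstack([ring(26,4),ring(26,13),])
NECK=np.vstack([ring(9,13),ring(9,30)])
S=8
def sil(n,xy,x0,y0,w,h,z=40.):
    m=np.zeros((h*S,w*S),np.uint8)
    for part in (PLATE,NECK,HEAD):
        uv=(proj(n,part+[xy[0],xy[1],z])-[x0,y0]+0.5)*S-0.5
        cv2.fillConvexPoly(m,cv2.convexHull(uv.astype(np.float32)).round().astype(np.int32),255)
    return cv2.resize(m,(w,h),interpolation=cv2.INTER_AREA)/255.
def masks(img):
    hsv=cv2.cvtColor(img,cv2.COLOR_RGB2HSV).astype(int)
    brass=(abs(hsv[...,0]-20)<8)&(hsv[...,1]>80)&(hsv[...,2]>60)
    blue=(abs(hsv[...,0]-109)<12)&(hsv[...,1]>120)&(hsv[...,2]>95)
    return brass,blue
BOX={'scene':(235,170,95,85),'top':(255,200,95,90)}
def locate(n,img,stand=None,knob=True):
    x0,y0,w,h=BOX[n]
    c=img[y0:y0+h,x0:x0+w]; br,bl=masks(c)
    out={}
    if stand is None:
        # soft disc-edge fit on hull of blue, excluding edge near brass
        cs,_=cv2.findContours(bl.astype(np.uint8),cv2.RETR_EXTERNAL,cv2.CHAIN_APPROX_NONE)
        k=max(cs,key=cv2.contourArea)[:,0,:]
        nb=cv2.dilate(br.astype(np.uint8),np.ones((5,5)))
        k=k[[nb[v,u]==0 for u,v in k]]+[x0,y0]
        P=np.array([ray(n,u,40.) for u in k.astype(float)])
        f=least_squares(lambda p:np.hypot(*(P-p[:2]).T)-p[2],[*P.mean(0),42],loss='soft_l1')
        out['stand']=f.x; out['stand_rms']=np.sqrt((f.fun**2).mean()); out['n']=len(P)
    if knob:
        t=br.astype(float)
        f=lambda p:((sil(n,p,x0,y0,w,h)-t)**2).sum()
        cen=np.argwhere(br).mean(0)[::-1]+[x0,y0]
        p0=ray(n,cen,75.)
        r=minimize(f,p0,method='Nelder-Mead',options=dict(initial_simplex=[p0,p0+[8,0],p0+[0,8]],xatol=.05,fatol=.1))
        out['knob']=r.x; out['cost']=r.fun; out['area']=br.sum()
    return out
E
python3 - <<'E'
from h import *
for n in ('scene','top'):
    o=locate(n,cv2.imread(f'pics/{n}0.png')[:,:,::-1].copy())
    print(n,{k:np.round(v,2) for k,v in o.items()}, (o['knob']-o['stand'][:2]).round(2))
E
```

```text
scene {'stand': array([527.88, -25.19,  39.94]), 'stand_rms': np.float64(0.66), 'n': np.int64(48), 'knob': array([529.67,  -8.07]), 'cost': np.float64(29.69), 'area': np.int64(461)} [ 1.79 17.11]
top {'stand': array([526.71, -24.43,  40.37]), 'stand_rms': np.float64(0.58), 'n': np.int64(94), 'knob': array([531.13,  -6.77]), 'cost': np.float64(35.9), 'area': np.int64(671)} [ 4.42 17.66]
```

```bash
cat >> h.py <<'E'
def overlay(imgs,res,fn):
    o=[]
    for n in ('scene','top'):
        x0,y0,w,h=BOX[n]; F=6
        c=cv2.resize(imgs[n][y0:y0+h,x0:x0+w,::-1],None,fx=4,fy=4,interpolation=cv2.INTER_NEAREST)
        def dr(P,col):
            uv=((proj(n,P)-[x0,y0]+.5)*4).round().astype(np.int32)
            cv2.polylines(c,[uv],True,col,1)
        s=res[n]['stand']; k=res[n]['knob']
        dr(ring(42,40)+[s[0],s[1],0],(255,255,255))
        dr(ring(26,53)+[*k,0],(0,0,255)); dr(ring(26,44)+[*k,0],(0,0,255)); dr(ring(23,81)+[*k,0],(0,255,0))
        o.append(cv2.resize(c,(380,350),interpolation=cv2.INTER_NEAREST))
    cv2.imwrite(fn,np.hstack(o))
E
python3 - <<'E'
from h import *
I={n:cv2.imread(f'pics/{n}0.png')[:,:,::-1].copy() for n in ('scene','top')}
overlay(I,{n:locate(n,I[n]) for n in I},'pics/ov0.png')
E
```

```text
(no output)
```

View pics/ov0.png

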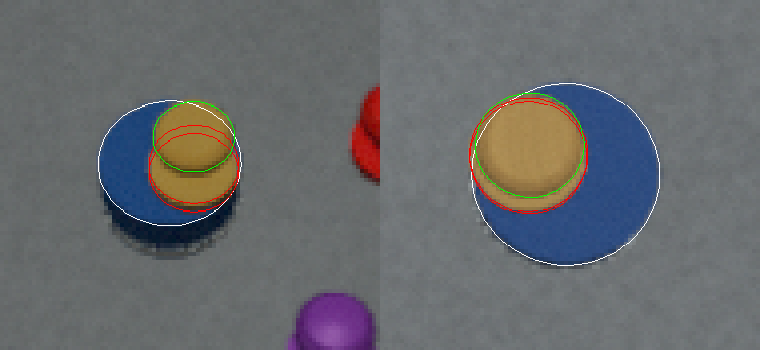

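```bash
python3 - <<'E'
from h import *
s=state(); print(s['t'],s['eef_pos'],Ro.from_euler('xyz',s['tcp_rot']).as_matrix().round(3))
E
```

```text
0.1 [177.90063456 598.90851781 214.13305468] [[-0.     0.285  0.959]
 [-0.001  0.959 -0.285]
 [-1.    -0.001 -0.   ]]
```

Emit:
{"op": "step_arm", "data": {"steps": [[0,0,0,0]], "jaw": 1}}

```text
t: 0.22
eef_pos: [177.9, 599.0, 214.3]
tcp_rot: [-1.752, 1.57, -2.041]
ft_force: [-0.1, 1.0, 1.1]
opening: 0.939
```

Emit:
{"op": "step_arm", "data": {"steps": [[0,-0.3,0.35,0],[0,-0.52,0.63,0],[0,-0.52,0.63,0],[0,-0.52,0.63,0],[0,-0.52,0.63,0],[0,-0.52,0.63,0],[0,-0.52,0.63,0],[0,-0.52,0.63,0],[0,-0.52,0.63,0],[0,-0.52,0.63,0],[0,-0.52,0.63,0],[0,-0.52,0.63,0],[0,-0.52,0.63,0],[0,-0.52,0.63,0],[0,-0.52,0.63,0],[0,-0.5,0.6,0],[0,-0.3,0.25,0],[0,0,0,-0.5],[0,0,0,-0.55],[0,0,0,0]]}}

```text
t: 2.72
eef_pos: [538.5, 55.1, 214.6]
tcp_rot: [2.711, 1.57, 2.569]
ft_force: [0.5, 0.3, -0.1]
opening: 0.002
```

```bash
python3 - <<'E'
from h import *
s=state(); R=Ro.from_euler('xyz',s['tcp_rot']).as_matrix();print(s['t'],s['eef_pos'],s['joints'],s['ft_force'],s['opening'],R.round(3))
I={n:read_camera(n) for n in ('scene','top')}
for n in I: cv2.imwrite(f'pics/{n}1.png',I[n][:,:,::-1])
E
```

```text
2.725 [538.49603754  55.12255752 214.60486528] [-2.01360114e-02  3.72517275e-01  1.76428326e+00  2.34461606e-04
  1.00511300e+00 -1.44861207e+00] [ 0.50628425  0.27043678 -0.07207004] 0.002126969890618338 [[-0.     0.142  0.99 ]
 [ 0.     0.99  -0.142]
 [-1.     0.    -0.   ]]
```

View scene1.

View pics/scene1.png

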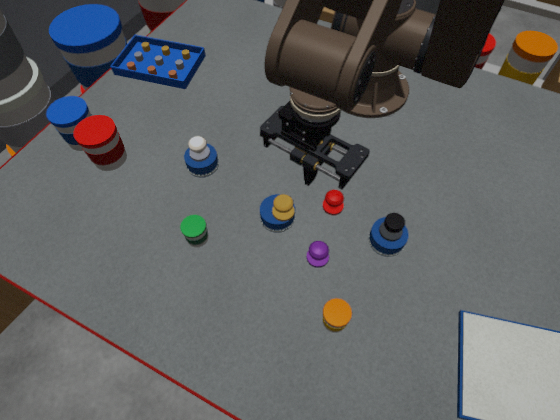

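View pics/top1.png

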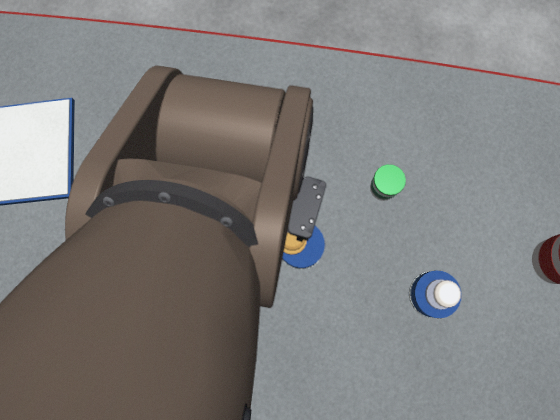

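Emit:
{"op": "step_arm", "data": {"steps": [[0.3,0,0,0],[0.5,0,0,0],[0.5,0,0,0],[0.5,0,0,0],[0.5,0,0,0],[0.5,0,0,0],[0.37,0,0,0],[0.2,0,0,0],[0,0,0,0],[0,0,0,0]]}}

```text
t: 4.08
eef_pos: [539.1, 54.8, 46.6]
tcp_rot: [0.241, 1.57, 0.099]
ft_force: [-0.3, -0.8, 1.2]
opening: 0.006
```

```bash
python3 - <<'E'
from h import *
s=state(); print(s['eef_pos'],s['ft_force'])
I=read_camera('scene')
cv2.imwrite('pics/scene2.png',cv2.resize(I[150:270,220:380,::-1],None,fx=5,fy=5,interpolation=2))
print(locate('scene',I,stand=1))
E
```

```text
[539.1419383   54.8368724   46.57926446] [-0.288179   -0.83734107  1.15609423]
{'knob': array([530.55346385,  -7.59734175]), 'cost': np.float64(185.80364475201844), 'area': np.int64(411)}
```

View pics/scene2.png

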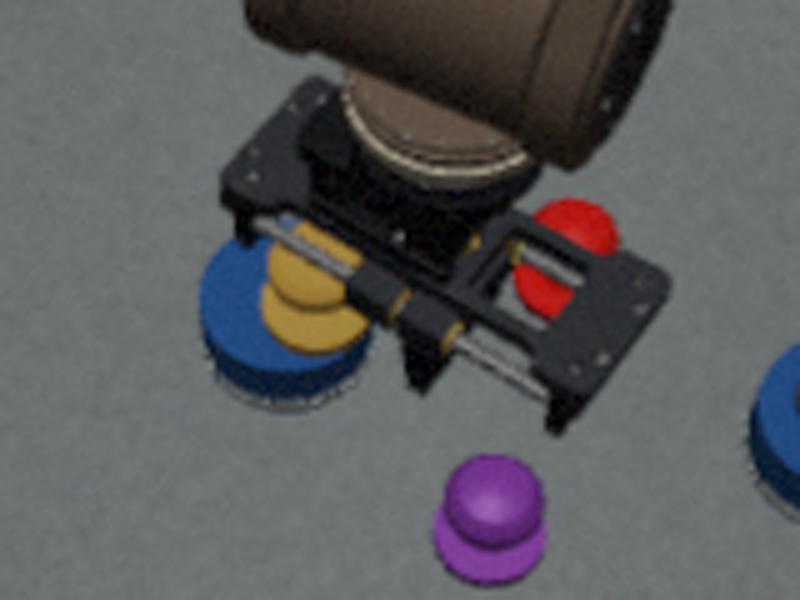

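Emit:
{"op": "step_arm", "data": {"steps": [[0.02,-0.1,0,0],[0.02,-0.1,0,0],[0,-0.1,0,0],[0,-0.06,0,0],[0,-0.02,0,0],[0,-0.02,0,0],[0,-0.02,0,0],[0,-0.02,0,0],[0,-0.02,0,0],[0,-0.02,0,0],[0,-0.02,0,0],[0,-0.02,0,0],[0,-0.02,0,0],[0,-0.02,0,0],[0,0,0,0]]}}

```text
t: 6.0
eef_pos: [534.9, 27.0, 44.1]
tcp_rot: [1.837, 1.571, 1.695]
ft_force: [-0.7, 0.8, 0.2]
opening: 0.002
```

```bash
cat >m.py <<'E'
from h import *
import sys
s=state(); print(s['t'],s['eef_pos'],s['ft_force'])
I=read_camera('scene')
cv2.imwrite(sys.argv[1],cv2.resize(I[150:270,220:380,::-1],None,fx=5,fy=5,interpolation=2))
E
python3 m.py pics/s3.png
```

```text
6.0 [534.91330886  27.04519628  44.12715715] [-0.69911251  0.82036076  0.20431787]
```

View pics/s3.png

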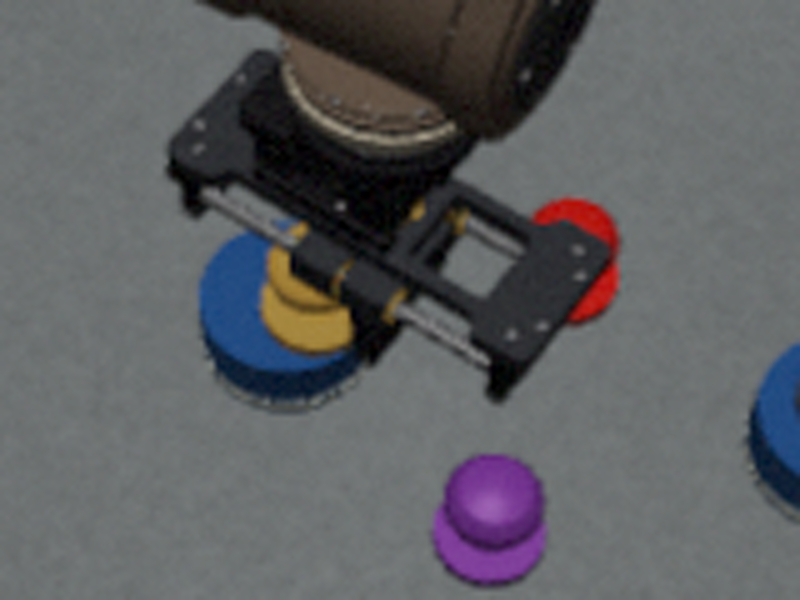

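```bash
cat >>m.py <<'E'
n='scene';x0,y0,w,h=BOX[n]
A=cv2.cvtColor(cv2.imread('pics/scene0.png')[:,:,::-1].copy(),cv2.COLOR_RGB2HSV)
def vis(I):
    c=I[y0:y0+h,x0:x0+w]; hsv=cv2.cvtColor(c,cv2.COLOR_RGB2HSV).astype(int); br,bl=masks(c)
    dark=(hsv[...,2]<75)&~br&(hsv[...,1]<110)
    dark=cv2.morphologyEx(dark.astype(np.uint8),cv2.MORPH_OPEN,np.ones((2,2)))
    nl,lab,st,_=cv2.connectedComponentsWithStats(dark)
    big=np.zeros_like(dark)
    for i in range(1,nl):
        if st[i,4]>60: big[lab==i]=1
    # everything above the gripper's lower outline is arm
    big=np.maximum.accumulate(big[::-1],axis=0)[::-1]
    return br,cv2.dilate(big,np.ones((3,3)))==0
br,v=vis(I)
f=lambda p:(((sil(n,p,x0,y0,w,h)-br)**2)*v).sum()
p0=np.array([529.7,-12.])
r=minimize(f,p0,method='Nelder-Mead',options=dict(initial_simplex=[p0,p0+[6,0],p0+[0,8]],xatol=.05,fatol=.1))
print('knob-stand(scene)',(r.x-[527.88,-25.19]).round(2),r.fun,v.mean(),(br&v).sum())
E
python3 m.py pics/s4.png
```

```text
6.05 [534.9242345   27.06896949  44.10719889] [-0.52310754 -0.65105916 -0.32793508]
knob-stand(scene) [ 0.23 17.88] 27.15410995770857 0.6339318885448917 234
```

Emit:
{"op": "step_arm", "data": {"steps": [[0,-0.02,0,0],[0,-0.02,0,0],[0,-0.02,0,0],[0,-0.02,0,0],[0,-0.02,0,0],[0,-0.02,0,0],[0,0,0,0]]}}

```text
t: 6.98
eef_pos: [534.2, 21.2, 44.2]
tcp_rot: [0.562, 1.571, 0.42]
ft_force: [-0.2, 4.0, 3.3]
opening: 0.009
```

```bash
python3 m.py pics/s5.png
```

```text
6.975 [534.1589593   21.15326502  44.19300554] [-0.22939023  3.98279786  3.28073194]
knob-stand(scene) [-0.56 13.7 ] 39.11813917723953 0.6438390092879257 222
```

View pics/s5.png

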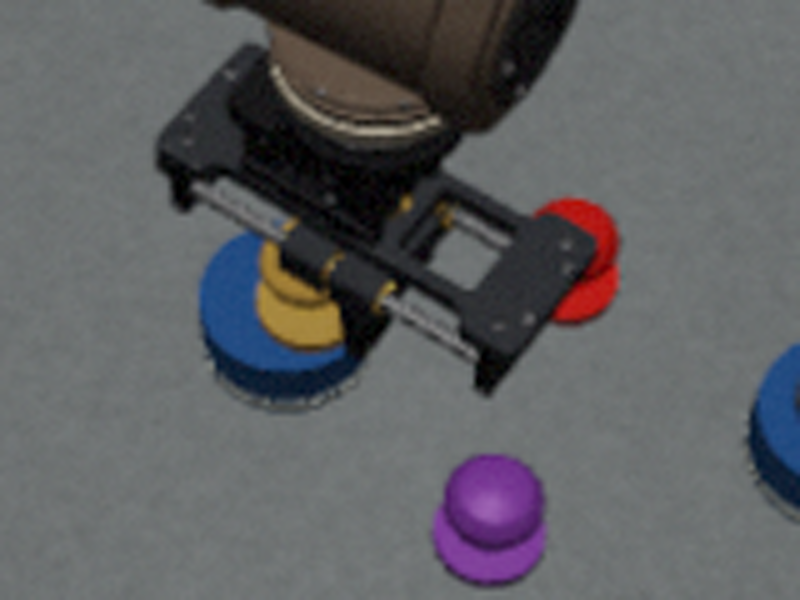

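Emit:
{"op": "step_arm", "data": {"steps": [[0,-0.02,0,0],[0,-0.02,0,0],[0,-0.02,0,0],[0,0,0,0]]}}

```text
t: 7.52
eef_pos: [533.7, 18.1, 44.1]
tcp_rot: [1.401, 1.571, 1.259]
ft_force: [1.2, 5.2, 3.1]
opening: 0.004
```

```bash
python3 m.py pics/s6.png
```

```text
7.525 [533.65703242  18.08981489  44.11964028] [1.22849903 5.19672704 3.05744923]
knob-stand(scene) [-1.01 10.78] 22.625913110342175 0.6326934984520124 211
```

View pics/s6.png

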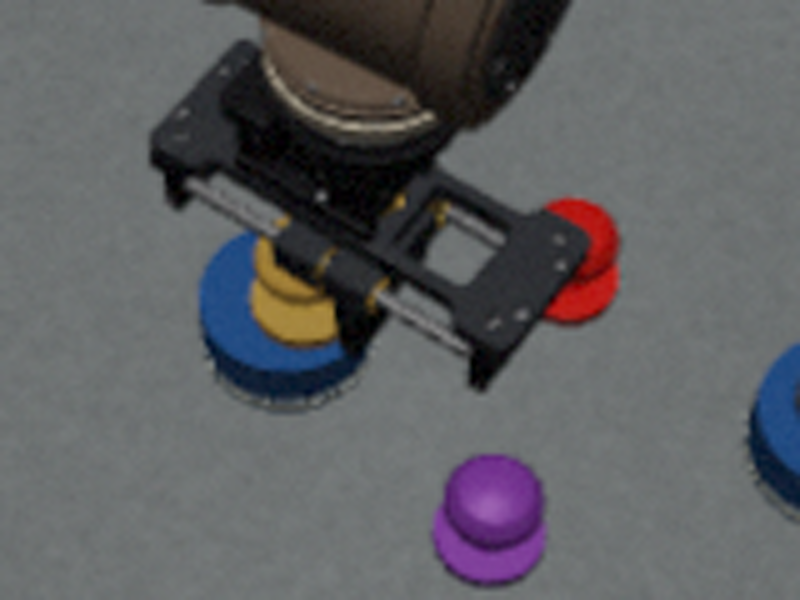

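Emit:
{"op": "step_arm", "data": {"steps": [[0,-0.02,0,0],[0,-0.02,0,0],[0,-0.02,0,0],[0,-0.02,0,0],[0,0,0,0]]}}

```text
t: 8.2
eef_pos: [533.1, 14.1, 44.1]
tcp_rot: [2.736, 1.571, 2.594]
ft_force: [0.4, 4.6, 3.9]
opening: 0.005
```

```bash
python3 m.py pics/s7.png
```

```text
8.2 [533.06351353  14.1353772   44.10573188] [0.4036178  4.55705626 3.92379794]
knob-stand(scene) [-1.4   7.17] 15.704882737408687 0.6351702786377709 208
```

Emit:
{"op": "step_arm", "data": {"steps": [[0,-0.02,0,0],[0,-0.02,0,0],[0,-0.02,0,0],[0,-0.02,0,0],[0,0,0,0]]}}

```text
t: 8.88
eef_pos: [532.5, 10.2, 44.1]
tcp_rot: [2.097, 1.571, 1.955]
ft_force: [0.7, 3.6, 4.2]
opening: 0.007
```

```bash
python3 m.py pics/s8.png
```

```text
8.875 [532.49671597  10.16908347  44.11426739] [0.65322077 3.55544652 4.18829554]
knob-stand(scene) [-2.4   2.63] 35.20942714340639 0.6426006191950464 205
```

View pics/s8.png

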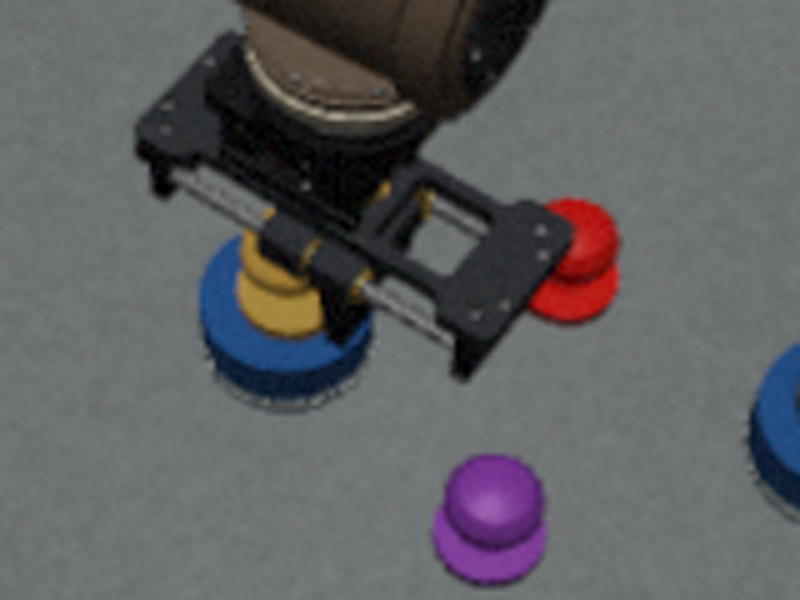

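Emit:
{"op": "step_arm", "data": {"steps": [[0,0.06,0,0],[0,0.2,0,0],[0,0.3,0,0],[-0.4,0.2,0,0],[-0.7,0,0,0],[-0.7,0,0,0],[-0.5,0.4,0,0],[-0.2,0.8,0,0],[0,0.8,0,0],[0,0.8,0,0],[0,0.7,0,0],[0,0.3,0,0],[0,0,0,0]]}}

```text
t: 10.55
eef_pos: [564.5, 236.7, 168.9]
tcp_rot: [-2.519, 1.57, -2.66]
ft_force: [-0.8, -1.2, -0.8]
opening: 0.006
```

```bash
cat > look.py <<'E'
from h import *
import sys
k=sys.argv[1]
I={n:read_camera(n) for n in ('scene','top')}
R={}
for n in I:
    cv2.imwrite(f'pics/{n}{k}.png',I[n][:,:,::-1]); R[n]=locate(n,I[n])
    o=R[n]; print(n,{k:np.round(v,2) for k,v in o.items()}, (o['knob']-o['stand'][:2]).round(2))
    s0={'scene':[527.88,-25.19],'top':[526.71,-24.43]}[n]; print('vs initial stand',(o['knob']-s0).round(2))
overlay(I,R,f'pics/ov{k}.png'); print(state()['eef_pos'],state()['t'])
E
python3 look.py 9
```

```text
scene {'stand': array([528.1 , -24.84,  40.13]), 'stand_rms': np.float64(0.71), 'n': np.int64(68), 'knob': array([528.4 , -21.34]), 'cost': np.float64(24.52), 'area': np.int64(462)} [0.3  3.49]
vs initial stand [0.52 3.85]
top {'stand': array([526.65, -24.69,  40.3 ]), 'stand_rms': np.float64(0.63), 'n': np.int64(129), 'knob': array([528.56, -20.43]), 'cost': np.float64(45.23), 'area': np.int64(663)} [1.91 4.26]
vs initial stand [1.85 4.  ]
[564.60919972 235.32144865 169.06237412] 10.65
```

View pics/ov9.png

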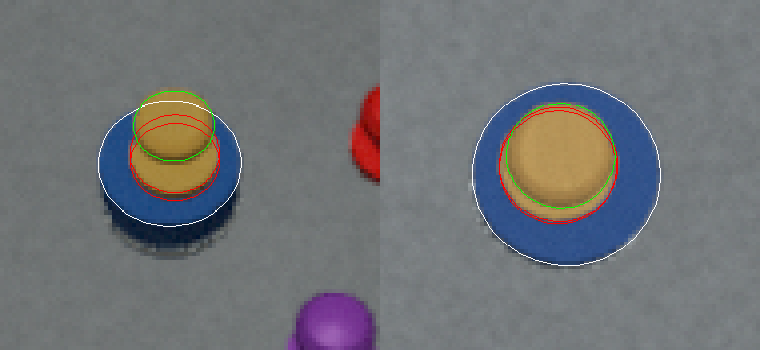

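View pics/top9.png

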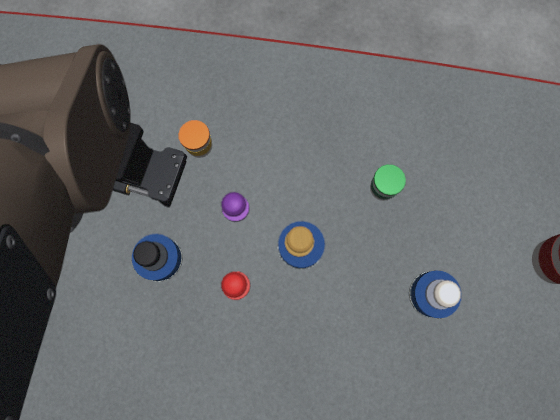

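Emit:
{"op": "step_arm", "data": {"steps": [[0,-0.3,0,0],[0,-0.7,0,0],[0,-0.8,0,0],[0,-0.8,0,0],[0,-0.8,0,0],[0.2,-0.4,0,0],[0.5,0,0,0],[0.6,0,0,0],[0.6,0,0,0],[0.4,0,0,0],[0.2,0,0,0],[0,-0.2,0,0],[0,-0.3,0,0],[0,-0.14,0,0],[0,0,0,0]]}}

```text
t: 12.52
eef_pos: [533.5, 15.4, 44.6]
tcp_rot: [0.16, 1.57, 0.017]
ft_force: [1.1, -0.4, -0.6]
opening: 0.007
```

Emit:
{"op": "step_arm", "data": {"steps": [[0,-0.02,0,0],[0,-0.02,0,0],[0,-0.02,0,0],[0,-0.02,0,0],[0,-0.02,0,0],[0,-0.02,0,0],[0,-0.02,0,0],[0,0,0,0]]}}

```text
t: 13.52
eef_pos: [532.5, 9.4, 44.3]
tcp_rot: [0.496, 1.57, 0.354]
ft_force: [0.0, 2.8, 3.4]
opening: 0.009
```

Emit:
{"op": "step_arm", "data": {"steps": [[0,-0.02,0,0],[0,-0.02,0,0],[0,-0.02,0,0],[0,0,0,0]]}}

```text
t: 14.02
eef_pos: [532.0, 6.2, 44.1]
tcp_rot: [1.179, 1.571, 1.037]
ft_force: [0.3, 3.5, 4.2]
opening: 0.002
```

Emit:
{"op": "step_arm", "data": {"steps": [[0,0.04,0,0],[0,0.2,0,0],[0,0.3,0,0],[-0.4,0.2,0,0],[-0.7,0,0,0],[-0.7,0,0,0],[-0.5,0.4,0,0],[-0.2,0.8,0,0],[0,0.8,0,0],[0,0.8,0,0],[0,0.7,0,0],[0,0.3,0,0],[0,0,0,0]]}}

```text
t: 15.65
eef_pos: [563.8, 231.8, 168.8]
tcp_rot: [-2.499, 1.57, -2.64]
ft_force: [-0.5, -0.3, -0.2]
opening: 0.002
```

```bash
python3 look.py 10
```

```text
scene {'stand': array([528.1 , -24.89,  40.12]), 'stand_rms': np.float64(0.69), 'n': np.int64(66), 'knob': array([527.31, -25.18]), 'cost': np.float64(30.27), 'area': np.int64(455)} [-0.79 -0.29]
vs initial stand [-0.57  0.01]
top {'stand': array([526.67, -24.73,  40.25]), 'stand_rms': np.float64(0.63), 'n': np.int64(129), 'knob': array([528.89, -24.14]), 'cost': np.float64(45.37), 'area': np.int64(663)} [2.22 0.58]
vs initial stand [2.18 0.29]
[563.87751819 230.38244538 169.01878436] 15.75
```

View pics/ov10.png

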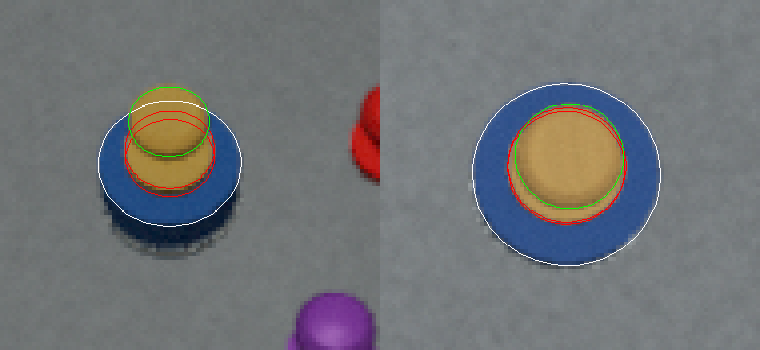

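View pics/top10.png

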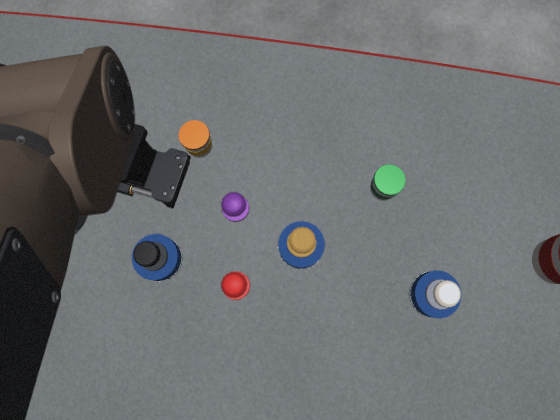

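```bash
python3 - <<'E'
from h import *
a,b=[cv2.imread(f'pics/top{k}.png') for k in (0,10)]
for nm,(u,v) in dict(white=(436,294),green=(389,182),orange=(195,138),black=(155,256)).items():
    d=np.abs(a[v-30:v+30,u-30:u+30].astype(int)-b[v-30:v+30,u-30:u+30]); print(nm,d.max(2).max(),(d.max(2)>30).sum())
print(state()['ft_force']); J=read_camera('top'); print(locate('top',J)['knob'])
print(job_done())
E
```

```text
white 20 0
green 22 0
orange 103 401
black 23 0
[ 0.30743842  0.20132797 -0.30212716]
[528.56298713 -23.97391607]
the job is handed in; nothing more can be done
None
```

```bash
python3 - <<'E'
import cv2,numpy as np
for f in ('top','scene'):
  for k in (0,10):
    h=cv2.cvtColor(cv2.imread(f'pics/{f}{k}.png'),cv2.COLOR_BGR2HSV).astype(int)
    u,v=(194,134) if f=='top' else (337,312)
    m=(h[v-22:v+22,u-22:u+22,1]>180)&(h[v-22:v+22,u-22:u+22,2]>120); print(f,k,np.argwhere(m).mean(0),m.sum())
E
```

```text
top 0 [11. 19.] 1
top 10 [35.33333333 15.66666667] 3
scene 0 [22.25       21.80322581] 620
scene 10 [22.27258065 21.73709677] 620
```

I nudged the brass knob back to the middle of its stand and handed the job in at about 16 s. The hand-in gives no verdict, so the result rests on my own camera checks.

**What I did:** I shut the fingers and put the tip about 44 mm above the counter, level with the plate's edge. Then I pushed at about 8 mm/s along −y in two passes, lifting clear to look after each one. The largest force seen at the end of a move was about 5 N sideways and 4 N up; I did not log peaks within a move.

**Knob position:** It started about 17–18 mm off. It now measures (−0.8, −0.3) mm off the stand's middle from the scene camera and (+2.2, +0.6) mm from the top camera. The two views disagree by about 3 mm in x, as they did from the start, but both put it well within 6 mm.

**Upright and at rest:** An upright outline fitted both pictures with the arm clear. A second top picture just before handing in gave the same place to within 0.4 mm.

**Other objects:**
- **White knob, black knob and green tub:** unchanged in the top picture.
- **Orange tub:** the same comparison failed there, probably because the gripper was in the crop, and a follow-up colour check on the top picture found too few pixels to use. In the scene picture its lid had moved less than 0.1 pixel.

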